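Take the boiled egg from the cooker with the tongs

TASK

The egg is done: switch the egg cooker off by turning its dial until the pointer faces the raised mark beside it, then take up the kitchen tongs, close them on the egg and lift it out of its cup. Finish while still holding the egg in the tongs, still, at least 10 cm above the cup; the egg is hot, so do not touch it with the gripper itself. Leave the mug, the sink stopper and the strainer where they are, and the dial on its mark.

Things in the scene. Friction and masses are not known exactly. Their poses are not given: they have to be found in the camera images.
- egg_cooker: White fixed egg cooker, a low box 150 (x) x 280 (y) x 42 mm high plus a 17 mm lug at each y end. Origin: centre of its underside; -x faces roughly to the robot. Two steel egg cups (rings 36 mm across, 58 mm above the counter): with the egg at local (0, +85) mm, empty at (0, +22). Dial at (0, -85) mm; the mark is a black raised rib 18 mm long, 45 mm from the dial's axis towards local -x.
- cup (a point): Centre of the mouth of the cup that holds the egg, 58 mm above the counter.
- dial_grip (a point): On the dial's vertical axis, half-way up its grip bar, 61.5 mm above the counter. The bar is 46 mm long, 14 mm wide, its top at 74.5 mm; it stands on a disc 54 mm across whose top is at 48.5 mm. Axes turn with the dial: the bar lies along x, and the end with the white pointer line and white nib is the -x end.
- dial (a joint): Angle of the dial: 0 when the pointer faces the mark, positive when the pointer stands counter-clockwise of the mark seen from above. It starts at 0.6 to 1.35 rad and so must be turned clockwise. Range -0.8 to 1.6, stays where left (friction about 0.04 N m).
- egg: Brown egg, 58 mm high, 44 mm across, about 60 g, standing blunt end down in its cup. Origin: its lowest point.
- egg_middle (a point): Centre of the egg at its widest height, 26 mm above its lowest point; 79 mm above the counter at the start.
- tongs: Steel kitchen tongs, 240 mm long, 140 g, lying on their side: the arms open sideways. x runs from hinge to jaws, z up. Origin: at the underside, midway between the two black rubber grip panels (each 50 mm long, 30 mm high, from the underside up), near the centre of mass. Hinge pin (20 mm across, 30 high) 110 mm behind, jaws 105 mm ahead. A spring opens them; see tong_left.
- jaw (a point): Point midway between the two jaws, 105 mm ahead of the tongs' origin and 15 mm above their underside. Each jaw is an upright square wire loop 27 mm wide and high; the gap between the loops is about 80 mm when open, 65 mm at 0.035, and the egg's waist seats in both loops when they close on its widest height.
- tong_left (a joint): Closing angle of each tong arm (they move alike): 0 open, about 0.095 closed on the egg, 0.185 jaws nearly meeting. Width over the outsides of the grip panels: 55 mm open, 34 mm closed on the egg (panels parallel at 0.06). The spring pushes each panel out with 7 N open, 11 N on the egg: pressed in 6 to 10 mm in all (0.03 to 0.045), the tongs can be carried with the jaws still open.
- mug: White mug, 80 mm across, 90 mm high, a bystander. Origin: centre of its underside.
- stopper: Black rubber sink stopper, 56 mm across, 36 mm high with a knob, a bystander. Origin: centre of its underside.
- strainer: Small steel sink strainer bowl, 80 mm across, 35 mm high, a bystander. Origin: centre of its underside.

How it is judged:
By the outcome, as a careful person would: the job done as asked, in the order asked, and still so for the second after the job is handed in, while the arm keeps its last pose, push and grip.
It also fails if it takes over 61 s, if anything falls off the work surface, if the arm or the gripper's body presses on something with over 40 N, if the wrist force passes 120 N, or if a joint passes its speed limit or range.

ROBOT

A 6-joint arm with a two-finger parallel gripper is mounted at the origin on the work surface. World frame = base frame: x ahead of the robot, y to its left, z up, the work surface at z = 0. Lengths are in m, angles in rad, forces in N, time in s.
With the tool pointing down it reaches from about 0.225 to 0.875 m from the base axis. Payload 3.4 kg.
Tool frame: the origin (TCP) lies on the centre line of the jaws, within the pads' length; the fingertips stand 17 mm ahead of it and the grasp point (between the pads) lies 2 mm behind it (env.finger_overhang is the distance from the TCP to the fingertips, in m); y points along the fingers, x is the direction in which the jaws open and shut, and the axes are right-handed (so a half turn about y gives the same grasp; the last joint's range is limited). The gripper opens to 85 mm and grips with 20 to 120 N. Pads are 22 mm wide; open, the fingers measure 114 mm over their backs; the gripper's body (76 mm by 85 mm) begins 54 mm behind the grasp point. The pads swing forward as they close: fully open they stand 13 mm farther back than shut.
Start: joints at [-0.121, 0.276, 1.505, -0, 1.361, -0.121], TCP at [0.575, -0, 0.248] pointing down, gripper open.
Joint ranges: [-2.89, 2.89], [-0.75, 2.08], [0.22, 2.7], [-1.18, 4.32], [0.11, 2.71], [-2.7, 2.7]. Speed limits (rad/s): [2.57, 2.57, 3.14, 3.14, 3.14, 3.14].

INTERFACE

Orientations are given as a rotation vector (axis times angle).
In Python, from station import env gives the robot as it stands.
- The arm moves only by the tool play_rows, never from a script. Its argument "increments" is a list of rows, each a list of 2 entries, a list of its own where there are three numbers: the shift along the world's x, y, z in m, then the turn, a rotation vector about the world's x, y, z in degrees. A call has 1 to 10 rows; each row is the pose to reach, as a shift and turn from the pose commanded when the call began; what a row does not reach only later rows make up. A row lasts 1/12 s, in which the tool goes at most 41.7 mm and 7.16 degrees, less where a joint would pass 70% of its speed; a pose out of reach is approached as far as the arm can. A call with a gripper value outside its range is refused whole. "fingers" is the finger opening in m, from 0 to 0.0854, set as the call begins (left out, the last holds). The fingers move at their own pace and stop on an object; "grip_force" is the grip in N (left out, the last holds). Time passes only in rows, so rows that repeat a pose let the fingers close. It gives the time, the measured TCP pose, the force and the opening at its end, in the units of the state.
- env.get_state(): the state, without advancing time (a new reading comes with each control period).
- env.read_camera(name): name is "scene" or "side" or "wrist"; returns (picture, depth): 420x560x3 uint8, blue, green, red; 420x560 float32, m along the optical axis (not along the pixel's ray), 0 where there is no reading.
- env.camera_params(name): a dict with "fx", "fy", "cx", "cy" (pixels), "k1" (the pictures are not rectified: a ray, as slopes to the right and down, at radius r is drawn at 1 + k1 r^2 times it, then the intrinsics apply), "R" (3x3) and "t" (3): a world point X has camera coordinates R X + t. Camera axes: x right, y down, z forward; pixel columns grow to the right and rows downward; lengths in m; the calibration is good to about 2 mm. A picture is of the moment at which its call begins: read the wrist's pose just before it. camera_params takes no time and is no camera call; for the wrist camera it gives the pose at the moment of the call.
- env.finish_job(): hands the job in, once; it reports no verdict.
Trained networks look in the newest picture that a camera, given by its name, has taken for a name from the list of things; names that differ only in an ending like _2 or _b are one class to them, and where a whole thing is asked for, a point or a joint stands for the part that bears it (a point fixed in the world has none). Each returns a list of dicts, best first, with "conf" (0 to 1); they miss things now and then, are a little off and sometimes report something else, mostly with a low value. They report only what shows in the picture. A call takes as long as a camera call.
- env.cut_out(label, camera): "region" (420x560 bool, what is visible of it) and "rect" ([left, top, right, bottom] in pixels, round what is visible of it).
The state is a dict: "clock": time; "q": joint angles; "joint_vel": joint speeds; "effort": joint torques, N m; "tool_pos": TCP position; "eef_rot": TCP orientation; "wrist_force": force on the tool from outside, world axes, zero at the start; "moment": the same for the moment, N m; "gripper_width": finger opening in m.
Only numpy, scipy, OpenCV 4.12 (cv2) and the standard library are available. Lean on these libraries where they do the work, as an engineer would, in place of code of your own. Each camera call takes 0.05 s, during which the arm holds its last target. There are 200 camera calls.

## Working session

There is one attempt and no reset: what is moved stays moved. The work goes in short steps, Python scripts to look and compute and a tool call to move; the robot and the scene stay as the last step left them, time stands still between calls to the robot, and variables do not carry over. Pictures are saved under pics/ and viewed, about 8 in all and at most 12, crops included, and the job is handed in when it is done.

Besides the shell and the picture viewer there is one more tool, called after "Call:" as name([rows], argument=value, ...), one row to a line, values as JSON. play_rows: Moves the arm, as the interface text tells. Its arguments: {"type":"object","properties":{"increments":{"type":"array","items":{"type":"array"}},"fingers":{"type":"number"},"grip_force":{"type":"number"}},"required":["increments"]}

```bash
mkdir -p pics; cat > h.py <<'E'
import numpy as np, cv2
from station import env
from scipy.spatial.transform import Rotation as Rot
def cloud(d,p):
    v,u=np.mgrid[0:420,0:560]
    a=(u-p['cx'])/p['fx'];b=(v-p['cy'])/p['fy']
    x,y=a.copy(),b.copy()
    for _ in range(8):
        s=1+p['k1']*(x*x+y*y);x=a/s;y=b/s
    C=np.stack([x*d,y*d,d],-1)
    return (C-np.array(p['t']))@np.array(p['R'])   # R^T(C-t)
def look(n):
    p=env.camera_params(n);im,d=env.read_camera(n);return im,d,cloud(d,p)
def proj(X,p):
    c=np.array(p['R'])@np.array(X)+np.array(p['t']);x,y=c[:2]/c[2];s=1+p['k1']*(x*x+y*y)
    return p['fx']*x*s+p['cx'],p['fy']*y*s+p['cy']
E
python3 - <<'E'
from h import *
np.set_printoptions(precision=4,suppress=True)
for n in ['scene','side']:
    im,d,W=look(n); cv2.imwrite(f'pics/{n}0.png',im); np.savez(f'{n}0.npz',im=im,d=d,W=W)
    p=env.camera_params(n); print(n,'cam at',-np.array(p['R']).T@p['t'])
    for l in ['egg_cooker','egg','dial','tongs','mug','stopper','strainer']:
        for r in env.cut_out(l,n)[:2]:
            m=r['region']&(d>0); P=W[m]
            if len(P): print(l,round(r['conf'],2),np.round(r['rect']),m.sum(),'med',np.median(P,0),'lo',np.percentile(P,2,axis=0),'hi',np.percentile(P,98,axis=0))
s=env.get_state();print(s['clock'],s['tool_pos'],s['eef_rot'],env.finger_overhang)
E
```

```text
scene cam at [1.0525 0.3856 0.8033]
egg_cooker 0.63 [109. 157. 238. 247.] 6240 med [ 0.6404 -0.1841  0.043 ] lo [ 0.553  -0.3325  0.0215] hi [ 0.7027 -0.0515  0.0618]
egg 0.54 [189. 185. 210. 209.] 367 med [ 0.6254 -0.1046  0.0954] lo [ 0.6044 -0.1242  0.0686] hi [ 0.6381 -0.0932  0.111 ]
dial 0.77 [133. 165. 152. 186.] 343 med [ 0.6356 -0.2749  0.0516] lo [ 0.6086 -0.3069  0.0434] hi [ 0.6543 -0.2588  0.0773]
tongs 0.94 [311. 220. 388. 313.] 841 med [0.5176 0.2204 0.0232] lo [0.4044 0.1798 0.0017] hi [0.6283 0.2672 0.0323]
mug 0.79 [231. 276. 275. 339.] 2322 med [0.7444 0.1276 0.0497] lo [0.6869 0.0951 0.004 ] hi [0.7899 0.1715 0.092 ]
stopper 0.56 [310. 181. 329. 198.] 387 med [0.3881 0.0532 0.0103] lo [ 0.3568  0.023  -0.    ] hi [0.4085 0.0754 0.0383]
strainer 0.62 [234. 132. 253. 155.] 187 med [ 0.3671 -0.1835  0.022 ] lo [ 0.3486 -0.2208  0.005 ] hi [ 0.4086 -0.1571  0.0381]
side cam at [ 0.2233 -0.4342  0.6099]
egg_cooker 0.64 [306. 220. 481. 366.] 12270 med [ 0.6033 -0.2289  0.0413] lo [ 0.5424 -0.3453  0.0154] hi [ 0.6926 -0.0652  0.0696]
egg 0.61 [345. 222. 374. 251.] 554 m
[... 176 characters left out ...]
0422] hi [ 0.6516 -0.2596  0.0754]
tongs 0.63 [169. 158. 263. 206.] 1526 med [0.5021 0.2315 0.016 ] lo [ 0.3982  0.1851 -0.0012] hi [0.5994 0.2643 0.0297]
mug 0.59 [304. 132. 346. 183.] 1680 med [0.7331 0.1182 0.059 ] lo [0.678  0.0916 0.0021] hi [0.7859 0.1682 0.0897]
stopper 0.86 [188. 248. 218. 274.] 565 med [0.3776 0.0419 0.0093] lo [0.3558 0.023  0.0042] hi [0.404  0.0683 0.0363]
stopper 0.41 [165. 159. 273. 205.] 1632 med [0.501  0.2312 0.0154] lo [ 0.3964  0.1835 -0.0015] hi [0.6035 0.265  0.0297]
strainer 0.87 [248. 330. 301. 376.] 2015 med [ 0.3883 -0.188   0.0148] lo [ 0.3488 -0.2298  0.0004] hi [ 0.4201 -0.1585  0.0354]
0.8 [ 0.575  -0.      0.2484] [-1.5708 -0.0001 -0.0001] 0.017
```

View pics/scene0.png

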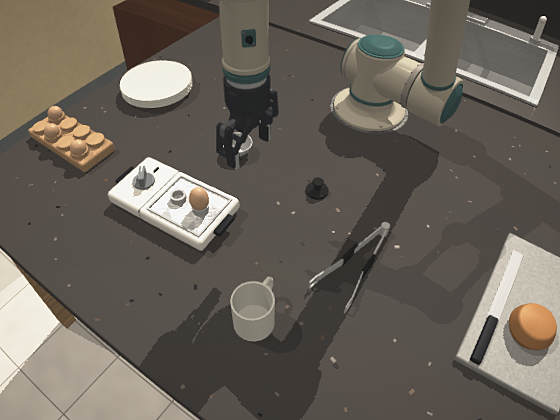

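View pics/side0.png

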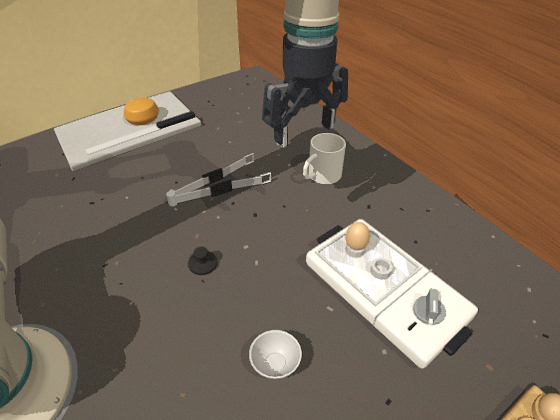

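Side view: the tongs have their hinge at px (172,198) and jaws at about (250,160) and (267,178). The dial is at (432,306) with the bar pointing up and down, the mark at (412,326), and the egg at (358,236). Next I'll fit the poses.

```bash
cat > fit.py <<'E'
from h import *
np.set_printoptions(precision=4,suppress=True)
P=[];C=[]
for n in ['scene','side']:
    z=np.load(f'{n}0.npz');ok=z['d']>0;P.append(z['W'][ok]);C.append(z['im'][ok].astype(int))
for n,p,c in zip(['scene','side'],P,C):
    print(n)
    m=(p[:,0]>.5)&(p[:,0]<.76)&(p[:,1]>-.4)&(p[:,1]<-.0)
    t=m&(p[:,2]>.033)&(p[:,2]<.05)&(c.min(1)>110)
    r=cv2.minAreaRect((p[t][:,:2]*1000).astype(np.float32));print('cooker',r)
    e=m&(p[:,2]>.066)&(p[:,2]<.12)&(c[:,2]-c[:,0]>40)
    print('egg',e.sum(),np.median(p[e],0),p[e].min(0),p[e].max(0))
    E=p[e]; # fit ellipsoid axis: horizontal centre by least squares
    from scipy.optimize import least_squares
    f=lambda q:np.sqrt(((E[:,0]-q[0])/.022)**2+((E[:,1]-q[1])/.022)**2+((E[:,2]-.079)/np.where(E[:,2]>.079,.032,.026))**2)-1
    print('egg fit',least_squares(f,[.615,-.115],loss='soft_l1',f_scale=.05).x)
    b=m&(p[:,2]>.056)&(p[:,2]<.085)&(p[:,1]<-.235)
    B=p[b];print('bar',b.sum(),cv2.minAreaRect((B[:,:2]*1000).astype(np.float32)),B[:,2].max())
    w=B[B[:,2]>.071];print(' top',len(w),w.mean(0) if len(w) else 0)
    d=m&(p[:,2]>.045)&(p[:,2]<.051)&(p[:,1]<-.235)&(c.max(1)<70);
    if d.sum(): print('mark',d.sum(),np.median(p[d],0))
    t=(p[:,0]>.37)&(p[:,0]<.66)&(p[:,1]>.16)&(p[:,1]<.3)&(p[:,2]>.024)&(p[:,2]<.04); T=p[t]
    print('tongs',t.sum(),T[:,2].max())
    for a in np.arange(.38,.65,.02):
        s=T[(T[:,0]>a)&(T[:,0]<a+.02)]
        if len(s): print('  %.3f'%(a+.01),len(s),np.percentile(s[:,1],[5,50,95]))
E
python3 fit.py
```

```text
scene
cooker ((624.56640625, -200.26345825195312), (151.65185546875, 285.0180969238281), 4.000349521636963)
egg 356 [ 0.6252 -0.1045  0.0962] [ 0.598  -0.1283  0.0678] [ 0.6392 -0.0922  0.1124]
egg fit [ 0.6165 -0.1148]
bar 142 ((629.5157470703125, -282.72015380859375), (47.34318923950195, 15.975838661193848), 40.71902084350586) 0.07916407442912474
 top 91 [ 0.6305 -0.2812  0.0751]
mark 15 [ 0.6211 -0.2807  0.0472]
tongs 432 0.033565082906692
  0.390 9 [0.2324 0.2386 0.2447]
  0.410 62 [0.2316 0.2409 0.249 ]
  0.430 19 [0.2254 0.2466 0.2496]
  0.450 19 [0.2209 0.2483 0.2514]
  0.470 16 [0.2162 0.221  0.2528]
  0.490 44 [0.2067 0.2134 0.2584]
  0.510 59 [0.2049 0.2111 0.258 ]
  0.530 71 [0.2024 0.2508 0.2575]
  0.550 26 [0.1972 0.2041 0.2579]
  0.570 26 [0.1901 0.2272 0.2606]
  0.590 29 [0.1838 0.1909 0.2643]
  0.610 30 [0.1812 0.2644 0.2674]
  0.630 22 [0.1797 0.2654 0.2678]
side
cooker ((620.745361328125, -197.80075073242188), (151.1385040283203, 281.42138671875), 3.9706809520721436)
egg 536 [ 0.6057 -0.1223  0.094 ] [ 0.5934 -0.1363  0.0666] [ 0.6282 -0.097   0.1106]
egg fit [ 0.6165 -0.1137]
bar 316 ((625.9264526367188, -284.2269592285156), (52.289825439453125, 13.648920059204102), 42.52302932739258) 0.07666990171498556
 top 205 [ 0.6263 -0.2837  0.0737]
mark 22 [ 0.5806 -0.2876  0.0466]
tongs 307 0.03194062677434761
  0.390 21 [0.231  0.2379 0.2461]
  0.410 43 [0.2289 0.2364 0.2474]
  0.430 12 [0.224  0.2369 0.2492]
  0.450 9 [0.2181 0.2215 0.247 ]
  0.470 8 [0.2178 0.2482 0.2516]
  0.490 48 [0.2072 0.2142 0.2568]
  0.510 60 [0.2031 0.2104 0.2576]
  0.530 48 [0.2015 0.2306 0.2578]
  0.550 5 [0.198  0.1992 0.2442]
  0.570 11 [0.1903 0.2583 0.2614]
  0.590 10 [0.1808 0.1865 0.2651]
  0.610 23 [0.1779 0.1827 0.2673]
  0.630 9 [0.2116 0.2655 0.2677]
```

Call:
play_rows([
  [[0.053, -0.284, -0.088], [0, 0, -48]],
  [[0.053, -0.284, -0.088], [0, 0, -48]],
  [[0.053, -0.284, -0.088], [0, 0, -48]],
  [[0.053, -0.284, -0.088], [0, 0, -48]],
  [[0.053, -0.284, -0.088], [0, 0, -48]],
  [[0.053, -0.284, -0.088], [0, 0, -48]],
  [[0.053, -0.284, -0.088], [0, 0, -48]],
  [[0.053, -0.284, -0.088], [0, 0, -48]],
  [[0.053, -0.284, -0.088], [0, 0, -48]],
  [[0.053, -0.284, -0.088], [0, 0, -48]],
], fingers=0.05, grip_force=30)

```text
clock: 1.63
tool_pos: [0.6277, -0.2839, 0.1597]
eef_rot: [-1.469, 0.656, -0.653]
wrist_force: [0.2, 0.3, 0.7]
gripper_width: 0.05
```

```bash
cat > dial.py <<'E'
from h import *
import sys
np.set_printoptions(precision=4,suppress=True)
im,d,W=look('wrist');cv2.imwrite(f'pics/{sys.argv[1]}.png',im)
s=env.get_state();print(s['clock'],s['tool_pos'],Rot.from_rotvec(s['eef_rot']).as_matrix()[:,0],s['q'],s['wrist_force'])
D=np.array([.6284,-.2838])
P=W[d>0];c=im[d>0].astype(int);m=np.hypot(*(P[:,:2]-D).T)<.04
b=m&(P[:,2]>.065)&(P[:,2]<.085)
print(b.sum());
if b.sum()>10: print(cv2.minAreaRect((P[b][:,:2]*1000).astype(np.float32)))
m=np.hypot(*(P[:,:2]-D-[-.045,-.003]).T)<.02
k=m&(c.max(1)<60)&(P[:,2]>.035)
if k.sum()>5: print('mark',k.sum(),cv2.minAreaRect((P[k][:,:2]*1000).astype(np.float32)))
E
python3 dial.py w1
```

```text
1.6833 [ 0.6279 -0.2829  0.1605] [ 0.6696 -0.7427 -0.0011] [-0.5247  0.4982  1.3722  0.001   1.2721  0.3121] [-0.1439  0.4362  0.0519]
1096
((629.1802978515625, -281.5335388183594), (46.313690185546875, 13.529091835021973), 41.707862854003906)
mark 101 ((584.38671875, -283.9293212890625), (17.17848014831543, 4.0622382164001465), 2.8556878566741943)
```

View pics/w1.png

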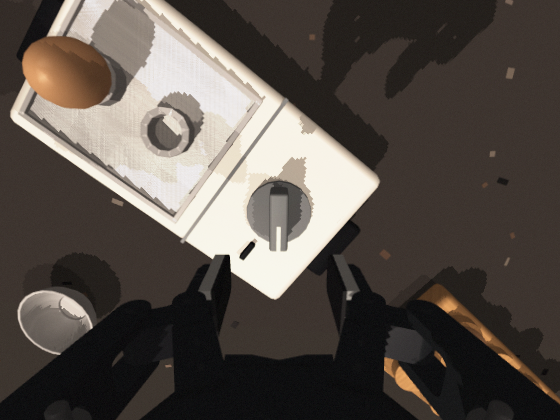

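Wrist view: the bar is at (279,218) with the white pointer at its lower end, and the mark is at (247,250). The bar lies at 41.7° and the mark at about 3–4°, so the dial needs about -38°. Now I'll descend and grip.

Call:
play_rows([
  [[0.001, 0.001, -0.04], [0, 0, 0]],
  [[0.001, 0.001, -0.07], [0, 0, 0]],
  [[0.001, 0.001, -0.09], [0, 0, 0]],
  [[0.001, 0.001, -0.09], [0, 0, 0]],
  [[0.001, 0.001, -0.09], [0, 0, 0]],
])

```text
clock: 2.1
tool_pos: [0.6289, -0.2808, 0.0705]
eef_rot: [-1.47, 0.654, -0.651]
wrist_force: [-0.5, 0.9, 0.1]
gripper_width: 0.0503
```

Call:
play_rows([
  [[0, 0, 0], [0, 0, 0]],
  [[0, 0, 0], [0, 0, 0]],
  [[0, 0, 0], [0, 0, 0]],
  [[0, 0, 0], [0, 0, 0]],
  [[0, 0, 0], [0, 0, 0]],
  [[0, 0, 0], [0, 0, 0]],
], fingers=0.0)

```text
clock: 2.6
tool_pos: [0.6294, -0.2822, 0.0729]
eef_rot: [-1.469, 0.653, -0.656]
wrist_force: [-0.7, 3.7, 6.4]
gripper_width: 0.0131
```

Call:
play_rows([
  [[0, 0, 0], [0, 0, -6]],
  [[0, 0, 0], [0, 0, -12]],
  [[0, 0, 0], [0, 0, -18]],
  [[0, 0, 0], [0, 0, -24]],
  [[0, 0, 0], [0, 0, -30]],
  [[0, 0, 0], [0, 0, -35]],
  [[0, 0, 0], [0, 0, -38]],
  [[0, 0, 0], [0, 0, -38]],
  [[0, 0, 0], [0, 0, -38]],
])

```text
clock: 3.35
tool_pos: [0.6298, -0.2834, 0.0729]
eef_rot: [-1.241, 1.155, -1.16]
wrist_force: [-1.4, 1.7, 4.7]
gripper_width: 0.0134
```

Call:
play_rows([
  [[0, 0, 0], [0, 0, 0]],
  [[0, 0, 0], [0, 0, 0]],
  [[0, 0, 0], [0, 0, 0]],
  [[0, 0, 0.03], [0, 0, 0]],
  [[0, 0, 0.06], [0, 0, 0]],
  [[0, 0, 0.09], [0, 0, 0]],
  [[0, 0, 0.09], [0, 0, 0]],
], fingers=0.05)

```text
clock: 3.93
tool_pos: [0.6324, -0.2849, 0.1674]
eef_rot: [-1.239, 1.147, -1.167]
wrist_force: [0.6, -0.8, 0.5]
gripper_width: 0.05
```

```bash
python3 dial.py w2
```

```text
3.9833 [ 0.6312 -0.2843  0.1645] [ 0.0699 -0.9975  0.0048] [-0.5235  0.4961  1.3654 -0.0001  1.2716  0.9773] [-0.409   0.4156 -0.0968]
1031
((628.6918334960938, -281.4468078613281), (46.35470962524414, 13.603723526000977), 4.0612263679504395)
mark 71 ((585.2019653320312, -283.8911437988281), (16.774465560913086, 3.6329073905944824), 3.8982455730438232)
```

View pics/w2.png

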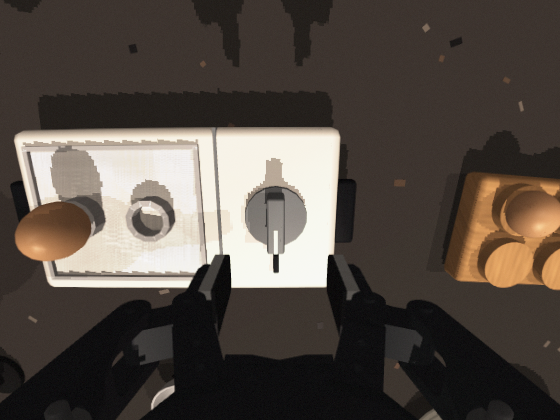

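The pointer now lines up with the mark: bar 4.06°, rib 3.9°, seen at px (276,235) above (276,262). On to the tongs.

Call:
play_rows([
  [[0, 0.01, 0.04], [0, 0, 0]],
  [[-0.01, 0.04, 0.06], [0, 0, -2]],
  [[-0.117, 0.514, 0.06], [0, 0, -8]],
  [[-0.117, 0.514, 0.06], [0, 0, -8]],
  [[-0.117, 0.514, 0.06], [0, 0, -8]],
  [[-0.117, 0.514, 0.06], [0, 0, -8]],
  [[-0.117, 0.514, 0.06], [0, 0, -8]],
  [[-0.117, 0.514, 0.06], [0, 0, -8]],
  [[-0.117, 0.514, 0.06], [0, 0, -8]],
  [[-0.117, 0.514, 0.06], [0, 0, -8]],
], fingers=0.082)

```text
clock: 4.82
tool_pos: [0.5441, 0.0839, 0.2191]
eef_rot: [-1.177, 1.262, -1.26]
wrist_force: [2.7, 0.3, -0.4]
gripper_width: 0.0821
```

```bash
python3 -c "
from station import env
s=env.get_state();print(s['clock'],s['tool_pos'],s['q'])"
```

```text
4.8167 [0.54411765 0.08389206 0.21906932] [2.65807313e-02 2.58525212e-01 1.60411767e+00 3.25423162e-06
 1.28109650e+00 1.66743360e+00]
```

Call:
play_rows([
  [[-0.028, 0.13, 0], [0, 0, 0]],
  [[-0.028, 0.13, 0], [0, 0, 0]],
  [[-0.028, 0.13, 0], [0, 0, 0]],
  [[-0.028, 0.13, 0], [0, 0, 0]],
  [[-0.028, 0.13, 0], [0, 0, 0]],
  [[-0.028, 0.13, 0], [0, 0, 0]],
])

```text
clock: 5.32
tool_pos: [0.5172, 0.2119, 0.2193]
eef_rot: [-1.179, 1.259, -1.26]
wrist_force: [-0.9, -1.0, 0.6]
gripper_width: 0.082
```

```bash
cat > tongs.py <<'E'
from h import *
np.set_printoptions(precision=4,suppress=True)
im,d,W=look('wrist');cv2.imwrite('pics/w3.png',im);np.savez('w3.npz',im=im,d=d,W=W)
s=env.get_state();R=Rot.from_rotvec(s['eef_rot']).as_matrix();print(s['clock'],s['tool_pos'],'toolx',np.degrees(np.arctan2(R[1,0],R[0,0])),R[2])
P=W[d>0]
t=(P[:,0]>.37)&(P[:,0]<.67)&(P[:,1]>.16)&(P[:,1]<.3)&(P[:,2]>.022)&(P[:,2]<.042);T=P[t];print(len(T),T.min(0),T.max(0),np.median(T[:,2]))
for a in np.arange(.38,.65,.02):
    q=T[(T[:,0]>a)&(T[:,0]<a+.02)]
    if len(q): print('  %.3f'%(a+.01),len(q),np.percentile(q[:,1],[2,50,98]))
h=T[T[:,0]<.425];print('hinge',cv2.minEnclosingCircle((h[:,:2]*1000).astype(np.float32)))
E
python3 tongs.py
```

```text
5.3667 [0.5175 0.2111 0.2195] toolx -93.99641509124035 [ 0.0017 -1.     -0.0011]
1842 [0.3943 0.1802 0.022 ] [0.6318 0.271  0.0324] 0.027639571800632833
  0.390 37 [0.2356 0.2429 0.2489]
  0.410 232 [0.2329 0.242  0.2514]
  0.430 87 [0.2276 0.2485 0.2519]
  0.450 88 [0.223  0.2499 0.2537]
  0.470 96 [0.2182 0.2516 0.2557]
  0.490 183 [0.2097 0.2179 0.2609]
  0.510 247 [0.2069 0.2541 0.2605]
  0.530 251 [0.2049 0.2539 0.2604]
  0.550 116 [0.1991 0.2315 0.2605]
  0.570 128 [0.1924 0.2589 0.2643]
  0.590 136 [0.1853 0.2626 0.2679]
  0.610 170 [0.181  0.1872 0.2704]
  0.630 71 [0.1802 0.2676 0.2703]
hinge ((410.9432678222656, 239.83689880371094), 16.718168258666992)
```

View pics/w3.png

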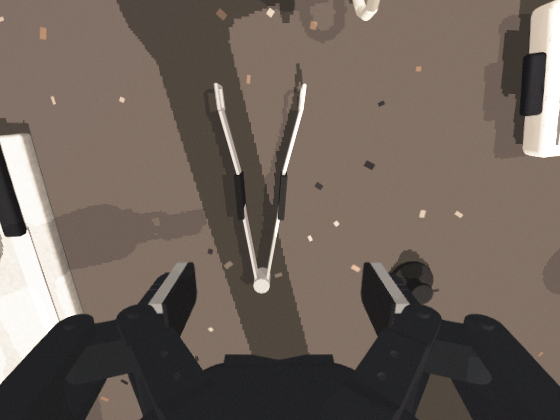

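Wrist view: hinge at (262,285), panels at (240,195) and (281,195), jaws at (220,95) and (303,95). Origin is about (0.514, 0.232) with yaw about -4.5°. Descending with the fingers open.

Call:
play_rows([
  [[-0.003, 0.021, -0.03], [0, 0, -0.5]],
  [[-0.003, 0.021, -0.07], [0, 0, -0.5]],
  [[-0.003, 0.021, -0.11], [0, 0, -0.5]],
  [[-0.003, 0.021, -0.145], [0, 0, -0.5]],
  [[-0.003, 0.021, -0.17], [0, 0, -0.5]],
  [[-0.003, 0.021, -0.185], [0, 0, -0.5]],
  [[-0.003, 0.021, -0.192], [0, 0, -0.5]],
  [[-0.003, 0.021, -0.195], [0, 0, -0.5]],
  [[-0.003, 0.021, -0.195], [0, 0, -0.5]],
])

```text
clock: 6.12
tool_pos: [0.5153, 0.232, 0.0252]
eef_rot: [-1.171, 1.268, -1.268]
wrist_force: [0.8, 0.6, -0.1]
gripper_width: 0.0821
```

Call:
play_rows([
  [[0, 0, 0], [0, 0, 0]],
  [[0, 0, 0], [0, 0, 0]],
  [[0, 0, 0], [0, 0, 0]],
  [[0, 0, 0], [0, 0, 0]],
  [[0, 0, 0], [0, 0, 0]],
  [[0, 0, 0], [0, 0, 0]],
], fingers=0.047, grip_force=40)

```text
clock: 6.62
tool_pos: [0.5163, 0.2335, 0.0278]
eef_rot: [-1.167, 1.263, -1.268]
wrist_force: [-0.7, -2.3, 7.7]
gripper_width: 0.0471
```

```bash
cat > st.py <<'E'
from h import *
np.set_printoptions(precision=4,suppress=True)
s=env.get_state();R=Rot.from_rotvec(s['eef_rot']).as_matrix();print(s['clock'],s['tool_pos'],'toolx',np.degrees(np.arctan2(R[1,0],R[0,0])),R[2],s['gripper_width'],s['wrist_force'],s['moment'])
E
python3 st.py
```

```text
6.6167 [0.5163 0.2335 0.0278] toolx -94.46405429981078 [-0.0011 -1.      0.0046] 0.047116377518861975 [-0.6742 -2.306   7.7055] [-0.2441  0.0178 -0.025 ]
```

Call:
play_rows([
  [[0, 0, 0.01], [0, 0, 0]],
  [[0, 0, 0.03], [0, 0, 0]],
  [[0, 0, 0.06], [0, 0, 0]],
  [[0, 0, 0.1], [0, 0, 0]],
  [[0, 0, 0.13], [0, 0, 0]],
  [[0, 0, 0.14], [0, 0, 0]],
  [[0, 0, 0.14], [0, 0, 0]],
  [[0, 0, 0.14], [0, 0, 0]],
])

```text
clock: 7.28
tool_pos: [0.5141, 0.2331, 0.1653]
eef_rot: [-1.171, 1.267, -1.267]
wrist_force: [-0.9, 0.8, -1.3]
gripper_width: 0.047
```

```bash
python3 st.py; cat > look3.py <<'E'
import sys
from h import *
np.set_printoptions(precision=4,suppress=True)
s=env.get_state();tp=np.array(s['tool_pos']);R=Rot.from_rotvec(s['eef_rot']).as_matrix()
f=np.array([-R[1,0],R[0,0]])  # tongs forward guess (tool x rotated +90)
if len(sys.argv)>2: pass
for n in ['side','scene','wrist']:
    im,d,W=look(n);cv2.imwrite(f'pics/{n}_{sys.argv[1]}.png',im);np.savez(f'{n}_{sys.argv[1]}.npz',im=im,d=d,W=W)
    P=W[d>0]; u=(P[:,:2]-tp[:2])@f; v=(P[:,:2]-tp[:2])@np.array([-f[1],f[0]])
    t=(abs(v)<.06)&(u>-.14)&(u<.14)&(abs(P[:,2]-tp[2]+.01)<.035)
    print(n,'fwd',f)
    for a,b in [(-.13,-.1),(-.1,-.08),(-.08,-.06),(.045,.06),(.06,.075),(.075,.09),(.09,.1),(.1,.11),(.11,.125)]:
        k=t&(u>a)&(u<b)
        if k.sum()>5: print('  u %.3f..%.3f'%(a,b),k.sum(),'u',np.percentile(u[k],[2,98]),'v',np.percentile(v[k],[2,50,98]),'z',np.percentile(P[k][:,2],[2,50,98])-tp[2])
E
python3 look3.py l1
```

```text
7.2833 [0.5141 0.2331 0.1653] toolx -94.48787984068831 [ 0.     -1.      0.0001] 0.04701464764465715 [-0.852   0.8456 -1.3093] [ 0.0268 -0.0546 -0.0191]
side fwd [ 0.9969 -0.0782]
  u -0.130..-0.100 201 u [-0.1227 -0.1009] v [-0.0118 -0.0087  0.0061] z [-0.0297 -0.0108 -0.0001]
  u -0.100..-0.080 142 u [-0.0998 -0.0804] v [-0.013  -0.0097  0.009 ] z [-0.0254 -0.0119 -0.005 ]
  u -0.080..-0.060 144 u [-0.0794 -0.0603] v [-0.0154 -0.011   0.0136] z [-0.0238 -0.0124 -0.0047]
  u 0.045..0.060 115 u [0.0454 0.0595] v [-0.0302 -0.0259  0.0294] z [-0.0223 -0.0113 -0.0019]
  u 0.060..0.075 111 u [0.0604 0.0746] v [-0.0322 -0.0292  0.0336] z [-0.0226 -0.0112 -0.0022]
  u 0.075..0.090 129 u [0.0753 0.0896] v [-0.0361 -0.0317  0.036 ] z [-0.0234 -0.011   0.0009]
  u 0.090..0.100 30 u [0.0909 0.0998] v [-0.0359 -0.0341  0.0363] z [-0.0248 -0.0024  0.0017]
  u 0.100..0.110 42 u [0.1008 0.1099] v [-0.037   0.0335  0.0388] z [-0.0246 -0.0109  0.0016]
  u 0.110..0.125 28 u [0.1102 0.1127] v [-0.0394 -0.0352  0.0376] z [-0.0244 -0.0101  0.0004]
scene fwd [ 0.9969 -0.0782]
  u -0.130..-0.100 12 u [-0.
[... 630 characters left out ...]

wrist fwd [ 0.9969 -0.0782]
  u -0.080..-0.060 10 u [-0.0632 -0.0601] v [-0.0103  0.0012  0.0123] z [-0.026  -0.0239 -0.0223]
  u 0.045..0.060 1118 u [0.0453 0.0597] v [-0.0273  0.0258  0.0311] z [-0.0238 -0.0066 -0.0037]
  u 0.060..0.075 1212 u [0.0603 0.0748] v [-0.0302  0.0294  0.0344] z [-0.0238 -0.0066 -0.0036]
  u 0.075..0.090 1427 u [0.0752 0.0897] v [-0.0333 -0.0282  0.0375] z [-0.0243 -0.0058 -0.0007]
  u 0.090..0.100 996 u [0.0902 0.0998] v [-0.0349  0.035   0.0391] z [-0.0258 -0.0024 -0.0001]
  u 0.100..0.110 1198 u [0.1002 0.1099] v [-0.0354  0.0359  0.0398] z [-0.0258 -0.0025  0.0001]
  u 0.110..0.125 342 u [0.1101 0.1127] v [-0.0355 -0.0321  0.0399] z [-0.0251 -0.0055 -0.0001]
```

View pics/side_l1.png

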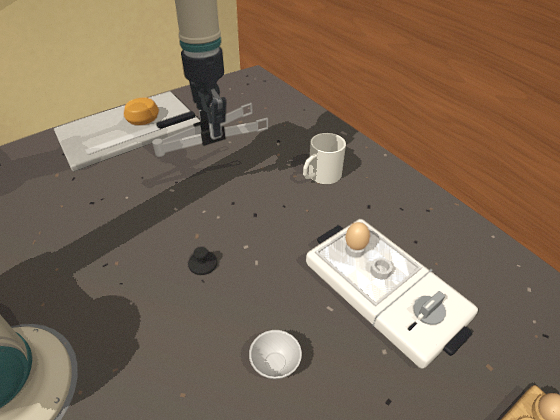

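The side view shows the tongs held level at (205,130) with the jaws open. The jaw point is TCP + 0.100 forward and -0.012 in z. Next I'll carry them above the egg.

Call:
play_rows([
  [[0, -0.01, 0.005], [0, 0, 0]],
  [[0, -0.03, 0.005], [0, 0, 0]],
  [[0, -0.055, 0.005], [0, 0, 0]],
  [[0, -0.08, 0.005], [0, 0, 0]],
  [[0, -0.105, 0.005], [0, 0, 0]],
  [[0, -0.13, 0.005], [0, 0, 0]],
  [[0, -0.155, 0.005], [0, 0, 0]],
  [[0, -0.18, 0.005], [0, 0, 0]],
  [[0, -0.205, 0.005], [0, 0, 0]],
  [[0, -0.23, 0.005], [0, 0, 0]],
])

```text
clock: 8.27
tool_pos: [0.5137, 0.0013, 0.1695]
eef_rot: [-1.173, 1.269, -1.266]
wrist_force: [0.0, -0.3, -1.9]
gripper_width: 0.0472
```

Call:
play_rows([
  [[0.001, -0.025, 0], [0, 0, 0]],
  [[0.002, -0.05, 0], [0, 0, 0]],
  [[0.002, -0.075, 0], [0, 0, 0]],
  [[0.002, -0.095, 0], [0, 0, 0]],
  [[0.002, -0.105, 0], [0, 0, 0]],
  [[0.002, -0.109, 0], [0, 0, 0]],
  [[0.002, -0.109, 0], [0, 0, 0]],
  [[0.002, -0.109, 0], [0, 0, 0]],
])

```text
clock: 8.93
tool_pos: [0.5162, -0.1051, 0.1699]
eef_rot: [-1.171, 1.268, -1.266]
wrist_force: [-1.0, 0.2, -1.1]
gripper_width: 0.0473
```

```bash
python3 st.py; python3 look3.py l2|grep -A12 -E 'side|wrist'; python3 - <<'E'
from h import *
from scipy.optimize import least_squares
for n in ['side','scene','wrist']:
    z=np.load(f'{n}_l2.npz');ok=z['d']>0;p=z['W'][ok];c=z['im'][ok].astype(int)
    e=(np.hypot(p[:,0]-.6165,p[:,1]+.114)<.03)&(p[:,2]>.066)&(p[:,2]<.116)&(c[:,2]-c[:,0]>40);E=p[e]
    f=lambda q:np.sqrt(((E[:,0]-q[0])/.022)**2+((E[:,1]-q[1])/.022)**2+((E[:,2]-.079)/np.where(E[:,2]>.079,.032,.026))**2)-1
    if e.sum()>30: print(n,e.sum(),least_squares(f,[.615,-.115],loss='soft_l1',f_scale=.05).x)
E
```

```text
8.9333 [ 0.5162 -0.1051  0.1699] toolx -94.50596774738807 [-0.001  -1.     -0.0011] 0.047303497281743 [-0.9676  0.2018 -1.1445] [-0.0055  0.0105 -0.0023]
side fwd [ 0.9969 -0.0786]
  u -0.130..-0.100 335 u [-0.1231 -0.1004] v [-0.0108 -0.0078  0.0073] z [-0.0285 -0.0073  0.0014]
  u -0.100..-0.080 245 u [-0.0991 -0.0804] v [-0.0123 -0.0086  0.0096] z [-0.0233 -0.0118 -0.0039]
  u -0.080..-0.060 249 u [-0.0797 -0.0605] v [-0.0147 -0.0113  0.012 ] z [-0.0239 -0.0129 -0.0036]
  u 0.045..0.060 88 u [0.0458 0.0596] v [-0.0302 -0.028  -0.025 ] z [-0.0236 -0.0118 -0.0031]
  u 0.060..0.075 90 u [0.0607 0.0746] v [-0.0337 -0.0312 -0.0287] z [-0.0237 -0.0119 -0.0029]
  u 0.075..0.090 120 u [0.0761 0.0895] v [-0.0366 -0.0339  0.0356] z [-0.0239 -0.0094 -0.0004]
  u 0.090..0.100 44 u [0.0903 0.0994] v [-0.0365 -0.034   0.0369] z [-0.0258 -0.0012  0.0016]
  u 0.100..0.110 70 u [0.1002 0.1099] v [-0.0373 -0.0346  0.0376] z [-0.0244 -0.0091  0.0017]
  u 0.110..0.125 34 u [0.11   0.1134] v [-0.0377  0.0346  0.0385] z [-0.0242 -0.0104 -0.    ]
scene fwd [ 0.9969 -0.0786]
  u -0.130..-0.100 102 u [-0.
[... 180 characters left out ...]
 [ 0.9969 -0.0786]
  u 0.045..0.060 1111 u [0.0454 0.0597] v [-0.0261  0.0265  0.0318] z [-0.0216 -0.0044 -0.0014]
  u 0.060..0.075 1193 u [0.0603 0.0747] v [-0.029   0.0301  0.0352] z [-0.0218 -0.0042 -0.0014]
  u 0.075..0.090 1396 u [0.0752 0.0898] v [-0.0321  0.0335  0.0385] z [-0.0215 -0.0037  0.0013]
  u 0.090..0.100 995 u [0.0902 0.0998] v [-0.0337 -0.0295  0.0401] z [-0.0238 -0.      0.0025]
  u 0.100..0.110 1080 u [0.1002 0.1099] v [-0.0343  0.0368  0.0408] z [-0.0235  0.0001  0.0024]
  u 0.110..0.125 574 u [0.1101 0.1138] v [-0.0344 -0.0309  0.0408] z [-0.0231 -0.006   0.0022]
side 452 [ 0.61643979 -0.11350729]
scene 356 [ 0.61651429 -0.11481295]
wrist 3531 [ 0.61697772 -0.11197041]
```

View pics/wrist_l2.png

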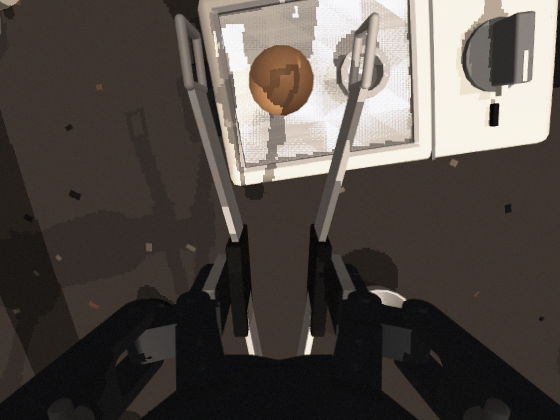

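Wrist view: egg at (281,80), jaws at (192,55) and (365,55) straddling it, and the dial pointer still on its mark at (495,100). Descending with a -2 mm y correction.

Call:
play_rows([
  [[0.001, -0.002, -0.01], [0, 0, 0]],
  [[0.001, -0.002, -0.022], [0, 0, 0]],
  [[0.001, -0.002, -0.036], [0, 0, 0]],
  [[0.001, -0.002, -0.05], [0, 0, 0]],
  [[0.001, -0.002, -0.062], [0, 0, 0]],
  [[0.001, -0.002, -0.071], [0, 0, 0]],
  [[0.001, -0.002, -0.076], [0, 0, 0]],
  [[0.001, -0.002, -0.078], [0, 0, 0]],
  [[0.001, -0.002, -0.078], [0, 0, 0]],
])

```text
clock: 9.83
tool_pos: [0.5176, -0.1077, 0.092]
eef_rot: [-1.172, 1.267, -1.266]
wrist_force: [-0.2, -0.0, -2.0]
gripper_width: 0.0473
```

```bash
python3 st.py; python3 look3.py l3|grep -A10 -E 'side'; python3 - <<'E'
import cv2
a=cv2.imread('pics/side_l3.png')[170:300,260:420];b=cv2.imread('pics/wrist_l3.png')
a=cv2.resize(a,None,fx=2.4,fy=2.4);b=cv2.resize(b,(400,300))
import numpy as np
c=np.zeros((312,800,3),np.uint8);c[:a.shape[0],:a.shape[1]]=a;c[:300,400:]=b;cv2.imwrite('pics/c3.png',c)
E
```

```text
9.8333 [ 0.5176 -0.1077  0.092 ] toolx -94.47923133498003 [-0.     -1.     -0.0006] 0.04729051658715967 [-0.1664 -0.02   -2.0283] [-0.0391 -0.0242  0.0176]
side fwd [ 0.9969 -0.0781]
  u -0.130..-0.100 263 u [-0.1228 -0.1004] v [-0.0102 -0.0063  0.0071] z [-0.0264 -0.005   0.0023]
  u -0.100..-0.080 187 u [-0.0998 -0.0805] v [-0.0116 -0.008   0.01  ] z [-0.0235 -0.0114 -0.0035]
  u -0.080..-0.060 189 u [-0.0798 -0.0609] v [-0.0147 -0.0106  0.0119] z [-0.0239 -0.0118 -0.0034]
  u 0.045..0.060 68 u [0.0457 0.0595] v [-0.03   -0.0282 -0.0256] z [-0.0235 -0.012  -0.0028]
  u 0.060..0.075 80 u [0.0604 0.0748] v [-0.0338 -0.0314  0.0311] z [-0.0232 -0.0118 -0.003 ]
  u 0.075..0.090 432 u [0.0764 0.0898] v [-0.0367 -0.0055  0.034 ] z [-0.04   -0.0064  0.0125]
  u 0.090..0.100 225 u [0.0902 0.0998] v [-0.055  -0.0144  0.036 ] z [-0.0363 -0.0003  0.0173]
  u 0.100..0.110 168 u [0.1001 0.1097] v [-0.0474 -0.0169  0.037 ] z [-0.041  -0.0016  0.0166]
  u 0.110..0.125 103 u [0.1101 0.1238] v [-0.059  -0.0479  0.0362] z [-0.0447 -0.0341  0.0085]
scene fwd [ 0.9969 -0.0781]
```

View pics/c3.png

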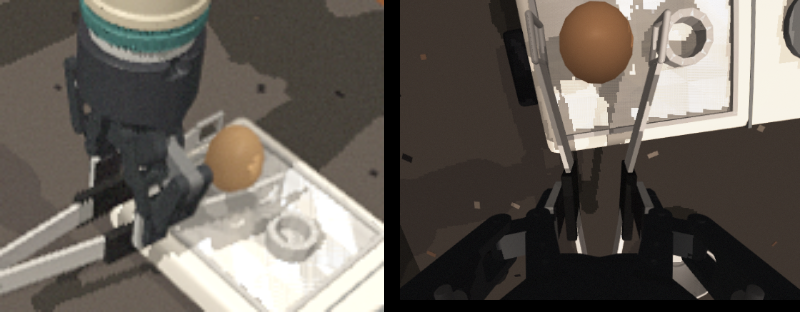

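The egg is centred between the jaws (crop: egg at (597,42), jaws at (537,30) and (662,40)). Closing gradually.

Call:
play_rows([
  [[0, 0, 0], [0, 0, 0]],
  [[0, 0, 0], [0, 0, 0]],
  [[0, 0, 0], [0, 0, 0]],
], fingers=0.038)

```text
clock: 10.23
tool_pos: [0.5178, -0.108, 0.0927]
eef_rot: [-1.171, 1.266, -1.267]
wrist_force: [0.1, 0.3, -1.8]
gripper_width: 0.0386
```

Call:
play_rows([
  [[0, 0, 0], [0, 0, 0]],
  [[0, 0, 0], [0, 0, 0]],
  [[0, 0, 0], [0, 0, 0]],
  [[0, 0, 0], [0, 0, 0]],
  [[0, 0, 0], [0, 0, 0]],
  [[0, 0, 0], [0, 0, 0]],
], fingers=0.025)

```text
clock: 10.73
tool_pos: [0.5177, -0.1078, 0.0924]
eef_rot: [-1.171, 1.267, -1.267]
wrist_force: [-0.1, 0.9, -0.4]
gripper_width: 0.0312
```

```bash
python3 st.py; python3 look3.py l4|grep -A10 -E 'side'; python3 - <<'E'
import cv2
a=cv2.imread('pics/side_l4.png')[170:300,260:420];b=cv2.imread('pics/wrist_l4.png')
a=cv2.resize(a,None,fx=2.4,fy=2.4);b=cv2.resize(b,(400,300))
import numpy as np
c=np.zeros((312,800,3),np.uint8);c[:a.shape[0],:a.shape[1]]=a;c[:300,400:]=b;cv2.imwrite('pics/c4.png',c)
E
```

```text
10.7333 [ 0.5177 -0.1078  0.0924] toolx -94.49598124432528 [-0.     -1.      0.0001] 0.031187606897016707 [-0.0737  0.8787 -0.3865] [ 0.2512 -0.0925  0.1331]
side fwd [ 0.9969 -0.0784]
  u -0.130..-0.100 273 u [-0.1241 -0.1002] v [-0.0107 -0.007   0.007 ] z [-0.0293 -0.0078 -0.0002]
  u -0.100..-0.080 180 u [-0.0997 -0.0805] v [-0.0099 -0.0074  0.0077] z [-0.0257 -0.0135 -0.0058]
  u -0.080..-0.060 185 u [-0.0795 -0.0609] v [-0.0116  0.0051  0.0088] z [-0.026  -0.0145 -0.0064]
  u 0.045..0.060 48 u [0.0462 0.0596] v [-0.0184 -0.0172 -0.0156] z [-0.0254 -0.0162 -0.0047]
  u 0.060..0.075 93 u [0.0602 0.0748] v [-0.0206 -0.0185  0.0204] z [-0.0249 -0.0117 -0.0044]
  u 0.075..0.090 384 u [0.0758 0.0898] v [-0.0563 -0.0049  0.0212] z [-0.0399 -0.0058  0.0122]
  u 0.090..0.100 211 u [0.0901 0.0998] v [-0.0565 -0.0158  0.0214] z [-0.0432  0.0004  0.0168]
  u 0.100..0.110 132 u [0.1002 0.1098] v [-0.0471 -0.017   0.0153] z [-0.0421 -0.0016  0.0162]
  u 0.110..0.125 89 u [0.1102 0.1239] v [-0.0587 -0.0489 -0.0096] z [-0.0448 -0.0348  0.004 ]
scene fwd [ 0.9969 -0.0784]
```

View pics/c4.png

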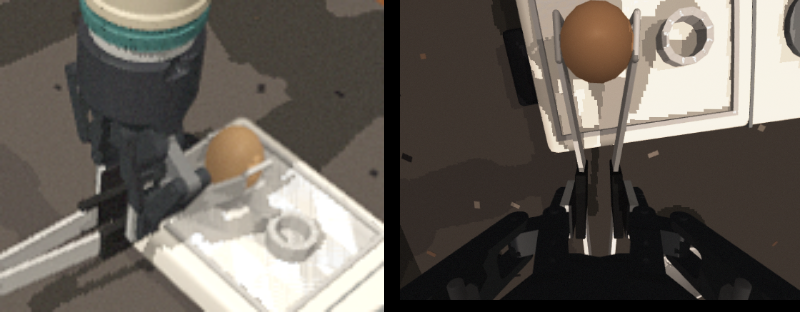

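The loops are seated on the egg (crop: (557,35) and (637,40)) with the fingers at 31 mm. Lifting gently.

Call:
play_rows([
  [[0, 0, 0.002], [0, 0, 0]],
  [[0, 0, 0.005], [0, 0, 0]],
  [[0, 0, 0.01], [0, 0, 0]],
  [[0, 0, 0.016], [0, 0, 0]],
  [[0, 0, 0.022], [0, 0, 0]],
  [[0, 0, 0.028], [0, 0, 0]],
  [[0, 0, 0.034], [0, 0, 0]],
  [[0, 0, 0.038], [0, 0, 0]],
  [[0, 0, 0.04], [0, 0, 0]],
  [[0, 0, 0.04], [0, 0, 0]],
])

```text
clock: 11.72
tool_pos: [0.5179, -0.108, 0.133]
eef_rot: [-1.17, 1.266, -1.268]
wrist_force: [0.4, -0.4, -1.8]
gripper_width: 0.0312
```

Call:
play_rows([
  [[0, 0, 0.005], [0, 0, 0]],
  [[0, 0, 0.018], [0, 0, 0]],
  [[0, 0, 0.035], [0, 0, 0]],
  [[0, 0, 0.055], [0, 0, 0]],
  [[0, 0, 0.075], [0, 0, 0]],
  [[0, 0, 0.095], [0, 0, 0]],
  [[0, 0, 0.112], [0, 0, 0]],
  [[0, 0, 0.124], [0, 0, 0]],
  [[0, 0, 0.13], [0, 0, 0]],
  [[0, 0, 0.13], [0, 0, 0]],
])

```text
clock: 12.55
tool_pos: [0.5182, -0.108, 0.2637]
eef_rot: [-1.17, 1.265, -1.269]
wrist_force: [0.1, -0.4, -2.7]
gripper_width: 0.0312
```

Call:
play_rows([
  [[0, 0, 0], [0, 0, 0]],
  [[0, 0, 0], [0, 0, 0]],
  [[0, 0, 0], [0, 0, 0]],
  [[0, 0, 0], [0, 0, 0]],
  [[0, 0, 0], [0, 0, 0]],
  [[0, 0, 0], [0, 0, 0]],
])

```text
clock: 13.05
tool_pos: [0.5175, -0.1078, 0.2619]
eef_rot: [-1.171, 1.267, -1.266]
wrist_force: [-0.2, 0.1, -2.1]
gripper_width: 0.0314
```

```bash
python3 st.py; python3 look3.py l5 >/dev/null; python3 - <<'E'
from h import *
np.set_printoptions(precision=4,suppress=True)
z=np.load('side_l5.npz');W=z['W'];c=z['im'].astype(int)
e=(z['d']>0)&(c[...,2]-c[...,0]>40)&(np.hypot(W[...,0]-.6165,W[...,1]+.114)<.04)&(W[...,2]>.05);p=W[e]
print('egg',e.sum(),p.min(0),p.max(0),np.median(p,0))
z=np.load('side_l5.npz');p=z['W'][z['d']>0]
b=(np.hypot(p[:,0]-.6285,p[:,1]+.283)<.04)&(p[:,2]>.066)&(p[:,2]<.085)
print('bar',b.sum(),cv2.minAreaRect((p[b][:,:2]*1000).astype(np.float32)))
for l in ['mug','stopper','strainer']:
  z0=np.load('side0.npz');diff=0
for n in ['side']:
  for l in ['mug','stopper','strainer']:
    for r in env.cut_out(l,n)[:1]: print(l,r['conf'],np.round(r['rect']))
a=cv2.imread('pics/side_l5.png');b=cv2.imread('pics/wrist_l5.png')
cv2.imwrite('pics/c5.png',np.hstack([cv2.resize(a,(400,300)),cv2.resize(b,(400,300))]))
E
```

```text
13.05 [ 0.5175 -0.1078  0.2619] toolx -94.50072414087475 [-0.0001 -1.     -0.0008] 0.03137122620864025 [-0.1823  0.1242 -2.0849] [-0.0213  0.0148  0.0477]
egg 604 [ 0.5925 -0.1358  0.2362] [ 0.6293 -0.1003  0.2783] [ 0.6053 -0.1218  0.2643]
bar 229 ((626.7850952148438, -283.6573486328125), (46.4986457824707, 14.800613403320312), 5.202826499938965)
stopper 0.97 [187. 249. 220. 276.]
strainer 0.85 [249. 329. 299. 375.]
```

View pics/c5.png

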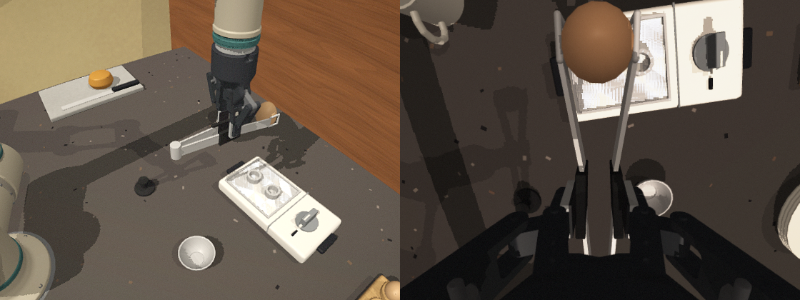

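The egg is held in the tongs with its top at 0.28 m, so its bottom is about 16 cm above the cup. The cup is empty, the dial is on its mark, and the bystanders are in place. Handing in.

```bash
python3 -c "
from station import env
print(env.finish_job())"; python3 st.py
```

```text
the job is handed in; nothing more can be done
None
the job is handed in; nothing more can be done
```

The job is done and handed in at about 13 s of the 61 s allowed. I turned the dial about 38° clockwise onto its mark. Then I took up the tongs by their rubber panels, closed them on the egg's waist and lifted it straight up. The gripper stayed about 10 cm from the egg.

- **Egg:** it was held still with its top at about 0.28 m, so its bottom was about 16 cm above the cup mouth. The finger opening stayed at 31 mm throughout the lift.
- **Dial:** the close wrist view right after turning put the bar at 4.06° and the mark's rib at 3.9°. A later, coarser side-camera fit gave 5.2° for the bar. I took the 1° gap as noise, since nothing had touched the dial since.
- **Bystanders:** the stopper and strainer were found where they started. In the last side picture the arm hid the mug and the network did not report it. It shows partly in the last wrist picture, and the arm's path stayed clear of it, but I did not measure its final position.
- **Forces:** the wrist force readings I saw stayed under about 8 N.

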